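Put back the stray knob and swing the shelf gate shut

ROBOT

A 6-joint arm with a two-finger parallel gripper is mounted at the origin on the work surface. World frame = base frame: x ahead of the robot, y to its left, z up, the work surface at z = 0. Lengths are in m, angles in rad, forces in N, time in s.
With the tool pointing down it reaches from about 0.375 to 0.975 m from the base axis. Payload 3.8 kg.
Tool frame: the origin (TCP) lies midway between the tips of the shut fingers; the grasp point (between the pads) lies 19 mm behind it; y points along the fingers, x is the direction in which the jaws open and shut, and the axes are right-handed (so a half turn about y gives the same grasp; the last joint's range is limited). The gripper opens to 88 mm and grips with 3 to 60 N. Pads are 18 mm wide; open, the fingers measure 123 mm over their backs; the gripper's body (75 mm by 187 mm) begins 45 mm behind the grasp point.
Start: joints at [-0.037, 0.264, 1.604, -0, 1.274, -0.037], TCP at [0.675, -0, 0.239] pointing down, gripper open.
Joint ranges: [-2.63, 2.63], [-0.94, 2.18], [0.31, 2.57], [-1.31, 4.45], [0, 2.66], [-2.55, 2.55]. Speed limits (rad/s): [2.57, 2.57, 3.14, 3.14, 3.14, 3.14].

INTERFACE

Orientations are given as a unit quaternion [w, x, y, z].
In Python, from cell import env gives the robot as it stands.
- The arm moves only by the shell command python3 -m crank 'ROWS' [FORCE]. ROWS is text: rows parted by semicolons, each of 5 numbers parted by spaces: the finger opening in cm, from 0 to 8.81, then the shift along the world's x, y, z in cm, then the turn about the world's z in degrees. A call has 1 to 12 rows; each row shifts and turns the commanded pose from where the row before left it; what a row does not reach is not made up. A row lasts 1/8 s, in which the tool goes at most 62.5 mm and 10.7 degrees, less where a joint would pass 70% of its speed; a pose out of reach is approached as far as the arm can. A call with a gripper value outside its range is refused whole. The fingers move at their own pace and stop on an object; FORCE is the grip in N (left out, the last holds). Time passes only in rows, so rows that do not move let the fingers close. It gives the time, the measured TCP pose, the force and the opening at its end, in the units of the state.
- env.get_state(): the state, without advancing time (a new reading comes with each control period).
- env.capture(name): name is "scene" or "side" or "wrist"; returns a dict with "img" (420x560x3 uint8, red, green, blue), "fx", "fy", "cx", "cy" (pixels), "distortion" ([k1, k2, p1, p2, k3] as OpenCV has them; the pictures are not rectified), "rvec" (rotation vector, rad) and "tvec" (3), from world to camera coordinates, as OpenCV has them. Camera axes: x right, y down, z forward; pixel columns grow to the right and rows downward; lengths in m; the calibration is good to about 2 mm. A picture is of the moment at which its call begins. There is no depth.
- env.close_job(): hands the job in, once; it reports no verdict.
The state is a dict: "t": time; "q": joint angles; "dq": joint speeds; "joint_efforts": joint torques, N m; "eef_pos": TCP position; "ee_rot": TCP orientation; "contact_force": force on the tool from outside, world axes, zero at the start; "ft_torque": the same for the moment, N m; "width": finger opening in m.
Only numpy, scipy, OpenCV 4.12 (cv2) and the standard library are available. Lean on these libraries where they do the work, as an engineer would, in place of code of your own. Each camera call takes 0.05 s, during which the arm holds its last target. There are 200 camera calls.

TASK

A bakelite knob has crept out onto the front lip of the pine sorting shelf, where the swing gate has to pass: with a fingertip, slide it straight back into the bay until it stands wholly behind the line of the shut gate. Then, with a fingertip on the arm of the open wooden gate, ease it round without slamming until it rests fully home against its brass keeper. Nothing is to be picked up, the knob stays upright, and the other parts in the bay stay where they are.

Things in the scene. Friction and masses are not known exactly. Their poses are not given: they have to be found in the camera images.
- shelf: Low open-topped pine sorting shelf, fixed to the bench. Origin: on the bench top under the middle of the gate line (centre line of the shut gate). x points into the bay (away from the robot), y left along the gate line, z up. Floor board: top at z = 30 mm, flat from its front edge (end of the lip) at x = -40 mm to x = 235 mm.
- bay (a point): Middle of the bay's floor, at x = 114, y = 0, z = 30 mm in the shelf frame. The bay inside runs from y = -122 to 122 mm and from x = 11 to 217 mm; cheeks and back rail rise to z = 70 mm. The narrow bay to its right (y -140 to -277 mm), with a fixed low lip, a spring barrel and a winding crank, is all fixed and not part of the job.
- gate (a joint): Swing gate, a dark wooden bar turning level about an upright screw. Value in rad: 0 = shut, pointing along the shelf's -y against its keeper, a hard stop; grows as it swings open towards the robot, to 1.75 at most. At value q the bar points along (-sin q, -cos q) of the shelf's x, y. Starts at 1.0 to 1.45. No spring: friction (0.06 N m, so 0.5 N at 120 mm) keeps it where it is left.
- gate_pivot (a point): Point on the gate's pivot axis, a brass screw at the left end of the lip (shelf frame x = 0, y = 129 mm), at mid height of the bar. The bar is 18 mm thick and 24 mm high; its underside is 36 mm and its top 60 mm above the bench (the screw head rises to 66 mm).
- gate_tip (a point): End of the gate's rounded free tip, at mid height of the bar, 262 mm from the pivot axis.
- keeper (a point): The brass keeper plate on the front end of the bay's right cheek, 48 mm above the bench: the bar's end rests flat against it when the gate is shut.
- stray_knob: The stray knob: dark brown fluted bakelite knob, skirt 34 mm across and 5 mm high, upper part about 26 mm across, 21 mm high in all, about 30 g. Loose, standing on the lip in front of the bay. Origin: centre of its underside; z is its upright axis. When its centre is 26 mm or more behind the gate line (shelf x) it is clear of the shut gate.
- bay_knob: A second knob of the same kind, standing inside the bay; to be left alone. Origin: centre of its underside.
- reproducer: Nickel-plated reproducer (sound box), a disc 58 mm across and about 20 mm thick lying face down in the bay, its 18 mm neck pointing up to 40 mm. To be left alone. Origin: centre of its underside.
- bell_lever: Small brass bell-crank lever lying flat in the bay, 7 mm thick with a 10 mm hub, within 34 mm of its origin (on the floor, between its two arms). To be left alone.
- horn_section: Copper horn section standing on its wide end at the back of the bay, 68 mm across at the foot, 38 mm at the top, 85 mm high. To be left alone. Origin: centre of its foot.
There are look-alikes about, which are no part of the job. What is shaped like the stray_knob but red is not meant.

How it is judged:
By the outcome, as a careful person would: the job done as asked, in the order asked, and still so for the second after the job is handed in, with the robot touching nothing.
It also fails if it takes over 45 s, if anything falls off the work surface, if the arm or the gripper's body presses on something with over 40 N, if the wrist force passes 120 N, or if a joint passes its speed limit or range.

## Working session

There is one attempt and no reset: what is moved stays moved. The work goes in short steps, Python scripts to look and compute and a shell command to move; the robot and the scene stay as the last step left them, time stands still between calls to the robot, and variables do not carry over. Pictures are saved under pics/ and viewed, about 8 in all and at most 12, crops included, and the job is handed in when it is done.

```bash
mkdir -p pics; ls; cat > h.py <<'E'
import numpy as np,cv2
from cell import env
def cap(n,f=None):
    c=env.capture(n)
    if f: cv2.imwrite('pics/'+f,c['img'][:,:,::-1])
    return c
def mats(c):
    K=np.array([[c['fx'],0,c['cx']],[0,c['fy'],c['cy']],[0,0,1.]]);R=cv2.Rodrigues(np.array(c['rvec'],float))[0]
    return K,R,np.array(c['tvec'],float).ravel()
def ray(c,uv,z):
    K,R,t=mats(c);p=cv2.undistortPoints(np.array(uv,float).reshape(-1,1,2),K,np.array(c['distortion'],float)).reshape(-1,2)
    d=np.c_[p,np.ones(len(p))]@R;o=-R.T@t
    return o+d*((z-o[2])/d[:,2])[:,None]
def proj(c,P):
    K,R,t=mats(c);return cv2.projectPoints(np.array(P,float).reshape(-1,1,3),np.array(c['rvec'],float),t,K,np.array(c['distortion'],float))[0].reshape(-1,2)
E
python3 - <<'E'
from h import *
a=cap('scene','a.png');b=cap('side','b.png')
for c in(a,b):
    K,R,t=mats(c);print(-R.T@t,R[2],c['fx'])
print(env.get_state())
E
```

```text
pics
[1.04833951 0.29975529 0.68519874] [-0.57653424 -0.33740135 -0.7441563 ] 496.3214066041026
[ 0.21110274 -0.41997372  0.70132048] [ 0.41993656  0.53575444 -0.73254383] 533.4204612906447
{'t': 0.1, 'q': array([-3.69183263e-02,  2.64697224e-01,  1.60521226e+00, -2.13604613e-05,
        1.27368924e+00, -3.69029221e-02]), 'dq': array([ 1.07387785e-03, -2.12097541e-03, -2.60543761e-03,  7.70694898e-04,
        1.08120917e-03, -1.57189904e-05]), 'joint_efforts': array([ 2.09863060e-04, -5.03614998e+01, -3.58072400e+01,  7.29403482e-02,
        2.32994242e-02, -8.27531630e-05]), 'eef_pos': array([6.74372068e-01, 2.01849386e-06, 2.37513017e-01]), 'ee_rot': array([ 7.07125384e-01, -7.07087467e-01,  7.12262019e-04,  7.05805886e-04]), 'contact_force': array([-0.84205093, -1.04203857, -0.08353413]), 'ft_torque': array([0.03113595, 0.01742635, 0.02023807]), 'width': 0.08806836450506872}
```

View pics/a.png

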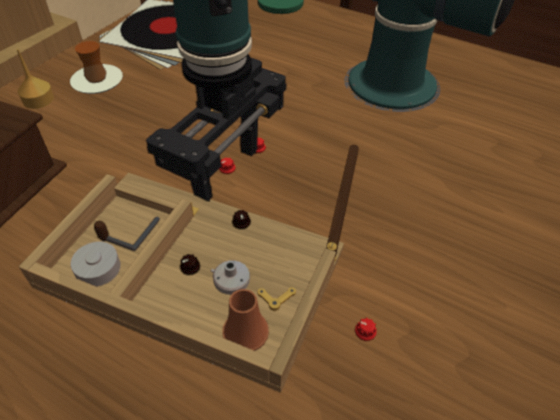

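View pics/b.png

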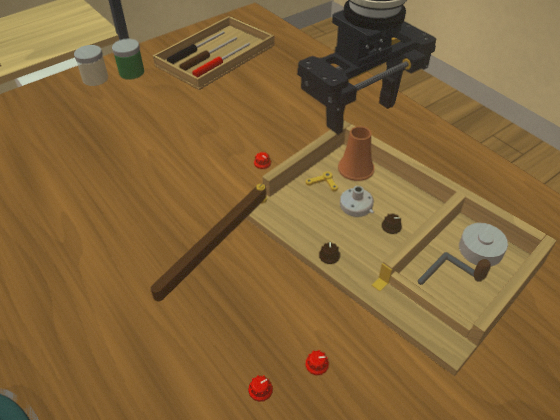

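Scene view: pivot (332,247), gate tip (353,148), stray knob (241,219), bay knob (190,264), reproducer (231,277), lever (275,300), horn (245,320). Side view: pivot (262,188), tip (157,294), stray knob (330,253), bay knob (392,223), keeper (383,277).

```bash
cat >> h.py <<'E'
def dark(c,u,v,r=18,th=60):
    g=c['img'].max(2);m=(g<th).astype(np.uint8);n,l,s,ce=cv2.connectedComponentsWithStats(m)
    k=min(range(1,n),key=lambda i:(np.hypot(*(ce[i]-(u,v))) if s[i,4]>30 else 1e9));return ce[k],s[k]
def tri(c1,p1,c2,p2):
    A=[]
    for c,p in((c1,p1),(c2,p2)):
        o=ray(c,[p],1.0)[0];d=ray(c,[p],0.)[0]-o;d/=np.linalg.norm(d);A.append((o,np.eye(3)-np.outer(d,d)))
    X=np.linalg.solve(sum(M for _,M in A),sum(M@o for o,M in A));return X,[np.linalg.norm(M@(X-o)) for o,M in A]
E
python3 - <<'E'
from h import *
a=cap('scene');b=cap('side')
ka,sa=dark(a,241,219);kb,sb=dark(b,330,253);print('knob',ka,sa,kb,sb,tri(a,ka,b,kb))
k2a,s=dark(a,190,264);k2b,s2=dark(b,392,223);print('bay',s,s2,tri(a,k2a,b,k2b))
print('piv',tri(a,(332,246),b,(262,187)));print('tip',tri(a,(353,150),b,(157,293)))
print('repro neck',tri(a,(230,266),b,(358,191)))
print('lip edge side z30',ray(b,[(253,213),(458,361)],.03))
print('back rail top outer z70 scene',ray(a,[(30,268),(277,361)],.07), 'ends side',ray(b,[(350,127),(549,236)],.07))
o=[]
for c,(x,y) in((a,(80,100)),(b,(220,130))):
    o.append(cv2.resize(c['img'][y:y+210,x:x+280] if c is b else c['img'][y:y+210,x:x+280],(800,600),interpolation=cv2.INTER_CUBIC))
cv2.imwrite('pics/c.png',o[1][:,:,::-1])
E
```

```text
knob [240.72033898 219.94915254] [232 211  18  18 236] [330.0620155  256.72868217] [321 251  18  13 129] (array([ 0.58823434, -0.04883061,  0.03261842]), [np.float64(0.0019839557048956682), np.float64(0.001983955704895561)])
bay [180 255  20  20 283] [384 219  17  15  91] (array([ 0.71290752, -0.06578954,  0.03394614]), [np.float64(0.002995117763648335), np.float64(0.002995117763648581)])
piv (array([0.57979842, 0.12193401, 0.06146827]), [np.float64(0.002743041111163089), np.float64(0.0027430411111629503)])
tip (array([0.33445013, 0.0467437 , 0.04950737]), [np.float64(0.0013381867509497413), np.float64(0.0013381867509496984)])
repro neck (array([0.6988708 , 0.00826782, 0.06712756]), [np.float64(0.0013858422388387422), np.float64(0.0013858422388385936)])
lip edge side z30 [[ 0.54946803  0.10399542  0.03      ]
 [ 0.60972511 -0.29537534  0.03      ]]
back rail top outer z70 scene [[ 0.86040831 -0.24648582  0.07      ]
 [ 0.79468446  0.15147947  0.07      ]] ends side [[ 0.80446001  0.14067906  0.07      ]
 [ 0.86743801 -0.25392021  0.07      ]]
```

View pics/c.png

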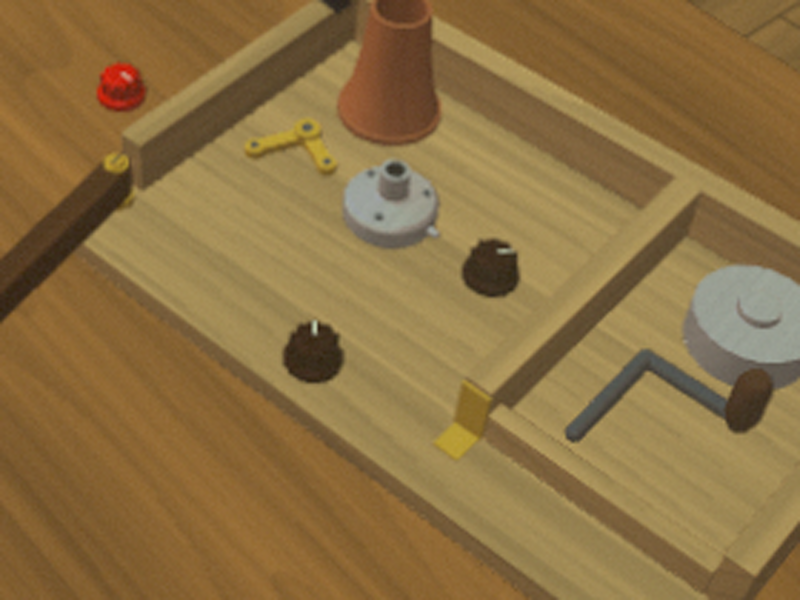

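```bash
cat >> h.py <<'E'
th=0.157;ex=np.array([np.cos(th),np.sin(th)]);ey=np.array([-ex[1],ex[0]])
O=np.array([.600,-.0055])
def sh(P): P=np.atleast_2d(P)[:,:2]-O;return np.round(np.c_[P@ex,P@ey]*1000,1)
def wo(x,y): return np.round(O+ex*x/1000+ey*y/1000,4)
E
python3 - <<'E'
from h import *
a=cap('scene');b=cap('side')
print('piv z66',ray(a,[(332,246)],.066),ray(b,[(261.5,186.5)],.066))
print('knob side skirt',sh(ray(b,[(329.6,256),(319,256),(340,256)],.033)))
P=lambda x,y,z:np.r_[wo(x,y),z]
m=(a['img'][205:235,225:257].max(2)<75);ys,xs=np.where(m);print('scene',xs.min()+225,xs.max()+225,ys.min()+205,ys.max()+205,sh(ray(a,[((xs.min()+xs.max())/2+225,220)],.04)))
print('keeper foot corners side',sh(ray(b,[(380,277),(391,282),(383,262),(373,287)],.03)), sh(ray(b,[(383,263)],.06)))
print('bayinner corner scene etc: back inner top',sh(ray(b,[(462,192),(265,185)],.07)))
print('horn',sh(ray(b,[(357,170)],.03)),sh(ray(a,[(246,335)],.03)))
# predicted shelf corners
for p in[(-40,122,30),(-40,-277,30),(0,129,66),(11,-122,30),(217,-122,30),(217,122,30)]:print(p,proj(a,P(*p)),proj(b,P(*p)))
E
```

```text
piv z66 [[0.58096963 0.12503341 0.066     ]] [[0.57851822 0.11698992 0.066     ]]
knob side skirt [[-17.  -41.4]
 [-28.5 -29.1]
 [ -5.8 -53.5]]
scene 232 250 210 228 [[-13.8 -35.8]]
keeper foot corners side [[   6.4 -123.7]
 [  10.2 -141.7]
 [  33.3 -109.8]
 [ -16.1 -127. ]] [[  10.2 -121.6]]
bayinner corner scene etc: back inner top [[ 216.6 -134.7]
 [   1.7  119.6]]
horn [[175.3  52.5]] [[178.6  60.6]]
(-40, 122, 30) [[270.77196926 671.60945663]] [[287.10162512 698.361659  ]]
(-40, -277, 30) [[279.22906691 676.15332349]] [[280.17937455 690.50418175]]
(0, 129, 66) [[272.13170781 662.21096511]] [[286.00460414 688.94110206]]
(11, -122, 30) [[276.37432724 672.94031264]] [[282.0284602 694.6242725]]
(217, -122, 30) [[278.135504   667.14169077]] [[278.66224404 698.98573669]]
(217, 122, 30) [[273.00234157 664.4021797 ]] [[282.90819552 703.83728647]]
```

```bash
python3 -m crank '0 -4.6 -2 -2 4.5;0 -4.5 -1.8 -3 4.5;0 -4.5 -1.8 -3 0;0 0 0 -4 0;0 0 0 0 0;0 0 0 0 0' 10
python3 - <<'E'
from h import *
b=cap('side','d.png');a=cap('scene','e.png');print(env.get_state()['eef_pos'],env.get_state()['width'],sh(env.get_state()['eef_pos']))
print('red',sh(ray(b,[(317,362),(260,388)],.008)))
w=cap('wrist','f.png');K,R,t=mats(w);print(-R.T@t,R[2])
E
```

```text
t: 1.05
eef_pos: [0.5404, -0.056, 0.1201]
ee_rot: [-0.705, 0.705, 0.056, -0.055]
contact_force: [-0.2, 0.6, 0.8]
width: 0.03
[ 0.54120822 -0.05604471  0.12088779] 0.02249000182532361 [[-66.  -40.7]]
red [[-159.2 -139. ]
 [-241.6 -107.4]]
[0.52865915 0.02504508 0.26759566] [ 0.05227    -0.31139675 -0.94884135]
```

View pics/f.png

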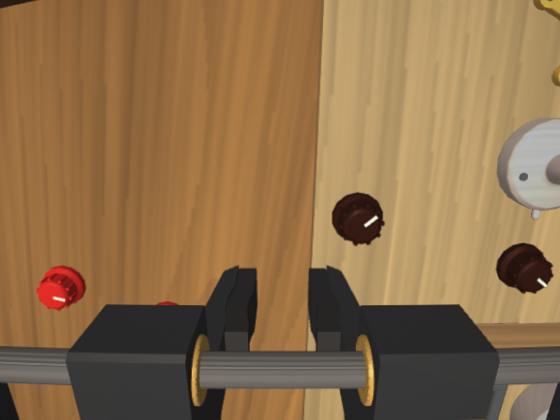

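Wrist view: stray knob at about (357,219), bay knob (523,268), lip edge running (323,0)–(313,210), fingers partly closed at the bottom; nothing under them but bench.

```bash
python3 - <<'E'
from h import *
w=cap('wrist')
e=ray(w,[(323,5),(314,200)],.03);print('edge',sh(e),'ang',np.arctan2(*(e[0]-e[1])[[0,1]]))
g=(w['img'].max(2)<85);g=g[185:250,325:390];ys,xs=np.where(g);print(xs.min()+325,xs.max()+325,ys.min()+185,ys.max()+185)
print('knob',sh(ray(w,[(357,217)],.034)),'bay',sh(ray(w,[(522,266)],.034)))
K,R,t=mats(w)
s=env.get_state()['eef_pos'];print('tcp px',proj(w,[s]),s)
E
```

```text
edge [[-41.9  88.2]
 [-44.2 -27.8]] ang -0.13740192551109814
333 384 193 245
knob [[-15.9 -38.3]] bay [[104.3 -74.9]]
tcp px [[279.91090163 285.54840549]] [ 0.54085408 -0.05601592  0.12057726]
```

```bash
python3 -m crank '0 0 0.2 -3.5 0;0 0 0 -3.5 0;0 0 0 -1 0;0 0 0 0 0;0 0 0 0 0'
```

```text
t: 1.88
eef_pos: [0.5405, -0.0542, 0.0403]
ee_rot: [-0.705, 0.705, 0.056, -0.055]
contact_force: [0.0, 0.4, -0.2]
width: 0.0003
```

```bash
python3 -m crank '0 0 0 -0.6 0;0 0.5 0.08 0 0;0 0.5 0.08 0 0;0 0.4 0.06 0 0;0 0.4 0.06 0 0;0 0.4 0.06 0 0;0 0.5 0.08 0 0;0 0.5 0.08 0 0;0 0.4 0.06 0 0;0 0.2 0.03 0 0;0 0 0 0 0'
python3 - <<'E'
from h import *
w=cap('wrist','g.png');s=env.get_state();print(s['eef_pos'],sh(s['eef_pos']),s['contact_force'])
E
```

```text
t: 3.25
eef_pos: [0.5772, -0.0481, 0.0327]
ee_rot: [-0.705, 0.705, 0.056, -0.055]
contact_force: [0.7, -1.0, 0.4]
width: 0.0003
[ 0.57699702 -0.04808812  0.03267129] [[-29.4 -38.5]] [-0.77849925 -1.03000296  0.58049635]
```

View pics/g.png

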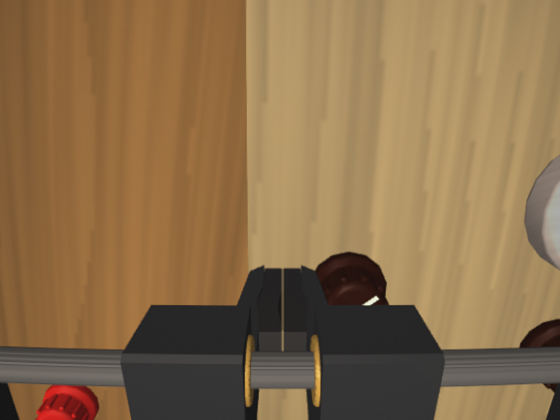

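Knob upright against the finger's front face (skirt spanning u 315–386, its left edge at (350,252)).

```bash
python3 - <<'E'
from h import *
w=cap('wrist');print(sh(ray(w,[(350,253),(386,287),(315,287)],.034)))
E
python3 -m crank '0 0.4 0.06 0.1 0;0 0.5 0.08 0 0;0 0.5 0.08 0 0;0 0.5 0.08 0 0;0 0.5 0.08 0 0;0 0.4 0.06 0 0;0 0.3 0.05 0 0;0 0.1 0.02 0 0;0 0 0 0 0'
python3 - <<'E'
from h import *
w=cap('wrist','i.png');s=env.get_state();print(s['eef_pos'],sh(s['eef_pos']),s['contact_force'])
E
```

```text
[[  0.  -22. ]
 [ 16.8 -38.4]
 [-14.3 -38.2]]
t: 4.47
eef_pos: [0.6091, -0.043, 0.0337]
ee_rot: [-0.705, 0.705, 0.056, -0.055]
contact_force: [-0.1, -0.1, 0.1]
width: 0.0003
[ 0.60910791 -0.04298715  0.03368983] [[  3.1 -38.5]] [ 0.14704445 -0.42950718  0.51698396]
```

```bash
python3 -m crank '0 0.3 0.05 0 0;0 0.3 0.05 0 0;0 0.1 0.02 0 0;0 0 0 0 0;0 -1 -0.16 0 0;0 -2 -0.3 0 0;0 -2 -0.3 0 0;0 -2 -0.3 2 0;0 -1 0 5 0;0 -1 0 5 0;0 0 0 0 0'
python3 - <<'E'
from h import *
w=cap('wrist');b=cap('side');a=cap('scene');s=env.get_state();print(s['eef_pos'],sh(s['eef_pos']))
cv2.imwrite('pics/j.png',np.hstack([cv2.resize(w['img'],(400,300)),cv2.resize(b['img'][120:300,220:460],(400,300))])[:,:,::-1])
cv2.imwrite('pics/jw.png',w['img'][:,:,::-1])
k,st=dark(w,300,250,th=60);print('w',k,st)
E
```

```text
t: 5.9
eef_pos: [0.5283, -0.053, 0.1586]
ee_rot: [-0.704, 0.706, 0.059, -0.052]
contact_force: [0.1, -0.2, -0.0]
width: 0.0002
[ 0.5249729  -0.05231607  0.15286324] [[-81.4 -34.5]]
w [364.85927632 354.66565789] [  284   266   160   154 15200]
```

View pics/j.png

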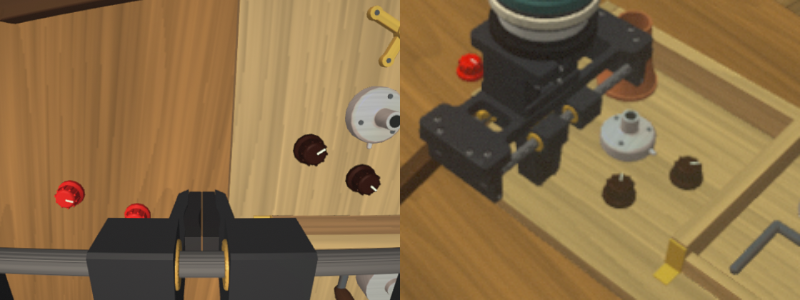

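Knob upright at wrist (435,209) full-scale, clear of bay knob (508,252) and reproducer; lip edge at (331,10)–(323,250).

```bash
python3 - <<'E'
from h import *
w=cap('wrist')
print('edge',sh(ray(w,[(331,10),(323,250)],.03)),'knob',sh(ray(w,[(433,210)],.034)),'bay',sh(ray(w,[(506,251)],.034)))
b=cap('side');print('side', sh(ray(b,[(220+(619-400)*.6,120+192*.6),(220+(685-400)*.6,120+176*.6)],.033)))
# gate tip & pivot in scene
a=cap('scene');print(env.get_state()['eef_pos'])
print('tip',sh(ray(a,[(353,150)],.06)))
g=dark(a,345,195,th=75);print(g)
q=1.43
for r,off in((165,44),(165,30)): 
    x=-r*np.sin(q)-off*np.cos(q);y=129-r*np.cos(q)+off*np.sin(q);print(x,y,wo(x,y))
E
```

```text
edge [[-49.2  97.9]
 [-49.1 -71.4]] knob [[ 31.8 -37.2]] bay [[ 94.9 -70.9]]
side [[ 40.8 -39.8]
 [102.7 -75.4]]
[ 0.5246793  -0.05223492  0.15173161]
tip [[-243.1   96.3]]
(array([343.15104167, 195.353125  ]), array([328, 145,  30, 100, 960], dtype=int32))
-169.54184311289077 149.40988569012427 [0.4092 0.1156]
-167.57720063103645 135.54842184540377 [0.4133 0.1022]
```

```bash
python3 -m crank '0 -1.3 1.9 0 -10;0 -1.3 1.9 0 -10;0 -1.3 1.9 0 -10;0 -1.3 1.9 0 -10;0 -1.3 1.9 0 -10;0 -1.3 1.9 0 -10;0 -1.3 1.9 0 -10;0 -1.3 1.9 0 -10;0 -1.3 2 0 -2;0 0 0 0 0;0 0 0 0 0;0 0 0 0 0'
python3 - <<'E'
from h import *
w=cap('wrist','k.png');s=env.get_state();print(s['eef_pos'],sh(s['eef_pos']),s['ee_rot'],s['q'])
E
```

```text
t: 7.7
eef_pos: [0.4093, 0.1191, 0.1534]
ee_rot: [-0.568, 0.569, -0.421, 0.421]
contact_force: [-0.2, -0.0, 1.3]
width: 0.0001
[0.40935936 0.11904942 0.15355645] [[-168.8  152.8]] [-0.56816164  0.56839543 -0.42080113  0.42076762] [ 2.24715646e-01 -1.46930528e-01  2.20122243e+00 -2.02392013e-04
  1.08758260e+00  1.49953755e+00]
```

View pics/k.png

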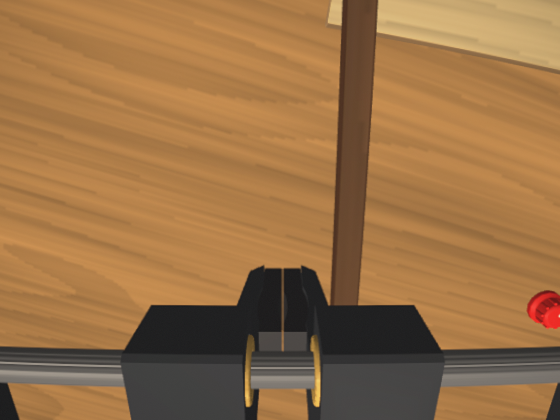

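Bar runs right of the fingers, top-face edges about (345,5)–(338,270) left side and (377,5)–(360,270).

```bash
python3 - <<'E'
from h import *
w=cap('wrist')
P=ray(w,[(345,5),(334,270),(377,5),(360,270)],.06);print(sh(P));d=P[1]-P[0];d2=P[3]-P[2]
S=sh(P);print([np.arctan2(-(S[i+1]-S[i])[0],-(S[i+1]-S[i])[1]) for i in(0,2)], np.linalg.norm(S[0]-S[2]))
t=env.get_state()['eef_pos'];T=sh(t)[0];u=(S[1]-S[0])/np.linalg.norm(S[1]-S[0]);v=T-S[0];print('perp',v[0]*u[1]-v[1]*u[0],u)
E
```

```text
[[ -34.8  134.8]
 [-202.2  110.9]
 [ -31.9  116.4]
 [-199.7   92.5]]
[np.float64(1.4289829052088532), np.float64(1.4293164603183859)] 18.6271307506014
perp 36.87180118595753 [-0.98996132 -0.14133856]
```

```bash
python3 -m crank '0 0 0 -4 0;0 0 0 -4 0;0 0 0 -3.1 0;0 0 0 0 0;0 0.1 -0.4 0 0;0 0.1 -0.4 0 0;0 0.1 -0.4 0 0;0 0 0 0 0'
cat > p.py <<'E'
from h import *
import sys
q0=float(sys.argv[1]);steps=[float(v) for v in sys.argv[2].split(',')]
s=env.get_state();p=s['eef_pos'];print(p,sh(p),s['contact_force'],s['ee_rot'])
r,off=165,float(sys.argv[3]) if len(sys.argv)>3 else 26.5
def pos(q): return wo(-r*np.sin(q)-off*np.cos(q),129-r*np.cos(q)+off*np.sin(q))
print('on-arc now',sh(pos(q0)));c=p[:2].copy();q=q0
for d in steps:
    q-=np.radians(d);n=np.round((pos(q)-c)*100,2);c=c+n/100;print(n,d,round(q,3))
E
python3 p.py 1.43 4,5,5,5,5,5,5,5,5,5,5
```

```text
t: 8.8
eef_pos: [0.4127, 0.1074, 0.0434]
ee_rot: [0.569, -0.568, 0.42, -0.421]
contact_force: [0.2, 0.9, 0.5]
width: 0.0006
[0.41266105 0.10737718 0.04343536] [[-167.4  140.8]] [0.1951633 0.8910627 0.5168082] [ 0.56866665 -0.56786786  0.42044469 -0.42115389]
on-arc now [[-167.1  132.1]]
[ 0.36 -2.01] 4.0 1.36
[ 0.37 -1.41] 5.0 1.273
[ 0.48 -1.37] 5.0 1.186
[ 0.6  -1.33] 5.0 1.098
[ 0.72 -1.27] 5.0 1.011
[ 0.83 -1.2 ] 5.0 0.924
[ 0.92 -1.13] 5.0 0.837
[ 1.02 -1.04] 5.0 0.749
[ 1.11 -0.95] 5.0 0.662
[ 1.19 -0.84] 5.0 0.575
[ 1.25 -0.75] 5.0 0.488
```

```bash
python3 -m crank '0 0.1 -0.6 0 0;0 0.1 -0.6 0 0;0 0.16 -0.8 0 4;0 0.37 -1.4 0 5;0 0.48 -1.37 0 5;0 0.6 -1.33 0 5;0 0.72 -1.27 0 5;0 0.83 -1.2 0 5;0 0.92 -1.13 0 5;0 1.02 -1.04 0 5;0 0 0 0 0;0 0 0 0 0'
python3 p.py 0.749 5,5,5,5,4,3,3,3,3
python3 - <<'E'
from h import *
w=cap('wrist','l.png')
E
```

```text
t: 10.3
eef_pos: [0.4645, 0.0002, 0.0425]
ee_rot: [-0.676, 0.676, -0.208, 0.207]
contact_force: [0.0, -0.4, -0.2]
width: 0.0006
[4.64456522e-01 2.24647852e-04 4.24757820e-02] [[-133.    26.8]] [ 0.02211583 -0.39020837 -0.15525204] [-0.67600136  0.67606227 -0.20760892  0.2070278 ]
on-arc now [[-131.7   26.2]]
[ 1.23 -0.99] 5.0 0.662
[ 1.19 -0.85] 5.0 0.574
[ 1.26 -0.74] 5.0 0.487
[ 1.31 -0.63] 5.0 0.4
[ 1.09 -0.42] 4.0 0.33
[ 0.83 -0.26] 3.0 0.278
[ 0.85 -0.22] 3.0 0.225
[ 0.86 -0.17] 3.0 0.173
[ 0.86 -0.13] 3.0 0.121
```

View pics/l.png

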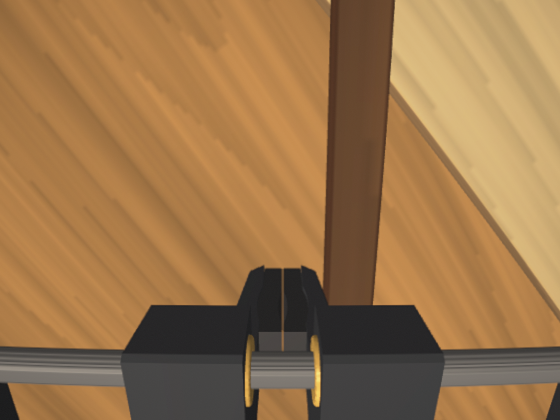

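Gate followed and stayed flat against the finger (bar's left edge (332,0)–(326,300), parallel to the tool). Continue, slowing.

```bash
python3 -m crank '0 1.23 -0.99 0 5;0 1.2 -0.85 0 5;0 1.26 -0.74 0 5;0 1.3 -0.63 0 5;0 1.09 -0.42 0 4;0 0.83 -0.26 0 3;0 0.85 -0.22 0 3;0 0.86 -0.17 0 3;0 0.86 -0.13 0 3;0 0 0 0 0;0 0 0 0 0'
python3 p.py 0.121 1.5,1,1,1,0.5,0.5,0.5,0.5,0.4
```

```text
t: 11.72
eef_pos: [0.5592, -0.0435, 0.0426]
ee_rot: [0.707, -0.707, -0.012, 0.012]
contact_force: [0.6, 0.8, 0.2]
width: 0.0009
[ 0.55918577 -0.04351801  0.04255015] [[-46.3 -31.2]] [0.62815421 0.76877756 0.17816982] [ 0.70704025 -0.70696682 -0.01185304  0.01230866]
on-arc now [[-46.2 -31.6]]
[ 0.44 -0.09] 1.5 0.095
[ 0.29 -0.03] 1.0 0.077
[ 0.29 -0.02] 1.0 0.06
[ 0.3  -0.01] 1.0 0.042
[ 0.14 -0.01] 0.5 0.034
[0.15 0.  ] 0.5 0.025
[ 0.14 -0.01] 0.5 0.016
[0.15 0.  ] 0.5 0.008
[0.12 0.  ] 0.4 0.001
```

```bash
python3 -m crank '0 0.4 -0.07 0 1.5;0 0.3 -0.04 0 1;0 0.3 -0.03 0 1;0 0.3 -0.01 0 1;0 0.14 0 0 0.5;0 0.15 0 0 0.5;0 0.1 0 0 0.5;0 0 0 0 0;0 0 0 0 0'
for i in 1 ; do python3 -m crank '0 0.1 0 0 0.4;0 0.1 0 0 0.4;0 0 0 0 0;0 0 0 0 0'; python3 -m crank '0 0.1 0 0 0;0 0 0 0 0;0 0 0 0 0';done
python3 p.py 0 0
```

```text
t: 12.85
eef_pos: [0.5767, -0.0454, 0.0427]
ee_rot: [0.705, -0.705, -0.049, 0.049]
contact_force: [0.7, -0.7, -0.8]
width: 0.0006
t: 13.35
eef_pos: [0.5774, -0.0455, 0.0426]
ee_rot: [0.705, -0.705, -0.053, 0.055]
contact_force: [-4.9, -0.9, 3.9]
width: 0.0005
t: 13.72
eef_pos: [0.5775, -0.0455, 0.0425]
ee_rot: [0.705, -0.705, -0.053, 0.056]
contact_force: [-7.3, -0.7, 5.9]
width: 0.0009
[ 0.57747927 -0.04548295  0.04254797] [[-28.5 -36. ]] [-7.31178271 -0.69038478  5.88311163] [ 0.70515357 -0.70486854 -0.05271376  0.05603609]
on-arc now [[-26.5 -36. ]]
[0.2  0.03] 0.0 0.0
```

Firm stop at 7 N, 2 mm from prediction (consistent with the edge offset seen earlier). Back off and look.

```bash
python3 -m crank '0 -0.2 0 0 0;0 -0.5 -0.08 0 0;0 -2 -0.3 0 0;0 -3 -0.4 0 0;0 -3 -0.4 4 0;0 -3 0 6 0;0 -3 0 6 0;0 0 0 0 0;0 0 0 0 0;0 0 0 0 0'
python3 - <<'E'
from h import *
w=cap('wrist');b=cap('side');a=cap('scene')
o=np.vstack([np.hstack([cv2.resize(a['img'][170:380,80:360],(400,300)),cv2.resize(b['img'][120:300,220:460],(400,300))]),np.hstack([cv2.resize(w['img'],(400,300)),cv2.resize(b['img'][230:305,330:430],(400,300),interpolation=cv2.INTER_CUBIC)])])
cv2.imwrite('pics/m.png',o[:,:,::-1]);print(env.get_state()['eef_pos'],env.get_state()['contact_force'])
E
```

```text
t: 14.98
eef_pos: [0.4361, -0.0569, 0.1926]
ee_rot: [0.705, -0.705, -0.053, 0.055]
contact_force: [-0.1, -0.3, -1.1]
width: 0.0002
[ 0.43620261 -0.05698964  0.1927496 ] [-0.12586104 -0.52547506 -0.46483708]
```

View pics/m.png

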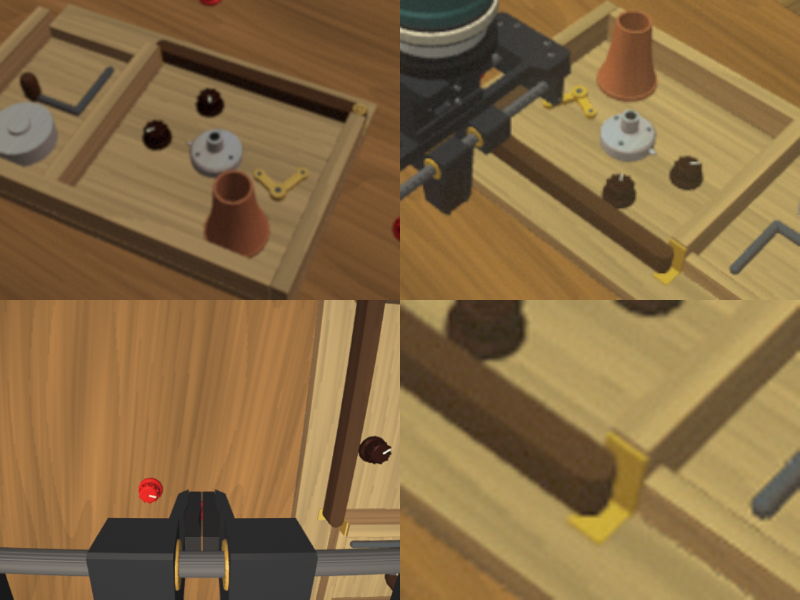

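```bash
python3 - <<'E'
from h import *
w=cap('wrist');cv2.imwrite('pics/n.png',cv2.resize(w['img'][0:340,400:560],(376,800))[:600,:,::-1])
f=1.4
L=ray(w,[(323*f,2*f),(300*f,195*f)],.03);
g=w['img'].astype(int)
def row(v):
    m=(g[v,420:560].max(1)<110);i=np.where(m)[0]+420;return i.min() if len(i) else None,i.max() if len(i) else None
print('edge',sh(L))
for v in(10,60,120,180,240,280): print(v,g[v,425:545:4].max(1).tolist())
E
```

```text
edge [[ -41.8  121. ]
 [ -43.  -103. ]]
10 [154, 159, 156, 152, 143, 128, 124, 192, 185, 182, 197, 191, 189, 190, 180, 178, 183, 190, 181, 57, 62, 58, 67, 83, 85, 84, 82, 81, 100, 187]
60 [158, 149, 148, 158, 130, 134, 200, 183, 187, 199, 195, 195, 193, 182, 188, 185, 193, 56, 64, 61, 64, 85, 88, 86, 89, 91, 100, 193, 195, 186]
120 [150, 155, 127, 133, 200, 185, 197, 199, 200, 199, 195, 186, 186, 191, 165, 61, 63, 62, 84, 88, 89, 91, 94, 95, 187, 198, 197, 191, 198, 181]
180 [123, 128, 191, 201, 193, 198, 198, 192, 191, 185, 194, 195, 61, 63, 65, 67, 90, 91, 92, 89, 90, 194, 185, 197, 196, 199, 187, 183, 193, 195]
240 [200, 195, 187, 191, 183, 181, 202, 195, 191, 144, 61, 65, 66, 94, 93, 95, 95, 92, 194, 192, 184, 202, 195, 195, 189, 188, 202, 198, 197, 190]
280 [184, 188, 178, 194, 201, 199, 194, 189, 62, 63, 66, 95, 93, 96, 96, 94, 192, 192, 180, 207, 195, 195, 193, 195, 203, 200, 195, 194, 191, 182]
```

```bash
python3 - <<'E'
from h import *
w=cap('wrist');g=w['img'].astype(int).max(2)
E=[];A=[];B=[]
for v in range(10,290,20):
    r=g[v]; e=[u for u in range(405,500) if r[u]<142 and r[u+4]>170][-1:] 
    s=[u for u in range(440,556) if r[u]<75 and r[u+1]>=75][-1]
    t=[u for u in range(s,558) if r[u]<125 and r[u+1]>=125][:1]
    A.append((s+.5,v)); 
    if t:B.append((t[0]+.5,v))
for n,X in(('front top',A),('back top',B)):
    S=sh(ray(w,X,.06));c=np.polyfit(S[:,1],S[:,0],1);print(n,'slope',c[0],'x at y=129,-120:',np.polyval(c,[129,-120]),np.abs(S[:,0]-np.polyval(c,S[:,1])).max())
e=ray(w,[(452,3),(420,273)],.03)
R=[]
for v in range(10,260,20):
    r=g[v].astype(float);gr=[r[u+2:u+6].mean()-r[u-4:u].mean() for u in range(405,470)];R.append((405+int(np.argmax(gr))+.5,v))
S=sh(ray(w,R,.03));c=np.polyfit(S[:,1],S[:,0],1);print('lip',c[0],np.polyval(c,[129,-120]),np.abs(S[:,0]-np.polyval(c,S[:,1])).max())
E
```

```text
front top slope -0.02580807010794851 x at y=129,-120: [-11.49626145  -5.07005199] 43.21793489571402
back top slope -0.014352409639377228 x at y=129,-120: [5.90592405 9.47967405] 28.470420826119135
lip 0.015207269127495837 [-41.63406634 -45.42067635] 0.6547479072692539
```

View pics/n.png

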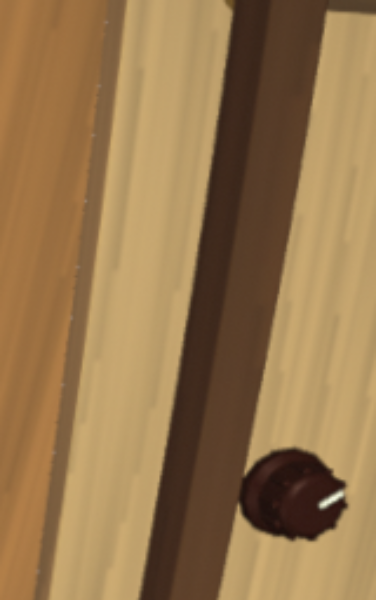

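```bash
python3 - <<'E'
from h import *
w=cap('wrist');g=w['img'].astype(int).max(2)
A=[];B=[]
for v in range(6,300,6):
    r=g[v]; u=420
    st=[u for u in range(420,530) if (r[u:u+3]<80).all()]
    if not st: continue
    s=st[0]
    k=next((u for u in range(s,556) if r[u]>=76),None); t=next((u for u in range(s,556) if r[u]>=130),None)
    if k and k<555:A.append((k-.5,v))
    if t and t<554:B.append((t-.5,v))
for n,X in(('front top',A),('back top',B)):
    S=sh(ray(w,X,.06));m=np.ones(len(S),bool)
    for _ in range(6): c=np.polyfit(S[m,1],S[m,0],1);d=np.abs(S[:,0]-np.polyval(c,S[:,1]));m=d<max(1,np.median(d)*2)
    print(n,'slope',c[0],'x at 129,-120',np.polyval(c,[129,-120]),m.sum(),len(m),S[m,1].min(),S[m,1].max())
E
```

```text
front top slope 0.02129359549736735 x at 129,-120 [ -9.74594326 -15.04804854] 45 49 -108.5 114.1
back top slope 0.01904497562079661 x at 129,-120 [7.38571014 2.64351121] 47 49 -108.8 114.8
```

```bash
python3 -c "
from h import *
print(env.close_job())"
```

```text
the job is handed in; nothing more can be done
None
```

The job is handed in, at about 15 s of the 45 s allowed. Both parts look done: the stray knob is back in the bay and the gate is shut on its keeper.

- **Knob:** I slid it straight back with the shut fingertips held low. In the last pictures it stands upright with its centre about 40 mm behind the gate line, where 26 mm is needed.
- **Gate:** I took it round from about 1.43 rad with the finger flat on the bar, slowing to a few mm/s at the end. It met a hard stop: 1 mm more of command moved it only 0.1 mm, and the force rose to about 7 N. I then backed off, and the arm was clear of everything at hand-in.
- **Other parts:** the bay knob, reproducer, lever and horn look unmoved by eye in the last scene and side pictures. I did not re-measure all of them.

**Checks that disagreed:**
- The last wrist view put the bar about 0.005 rad (1.2 mm at the tip) short of parallel with the lip edge. That is within my measuring error, and I trusted the hard stop instead.
- The gate stopped 2 mm before my predicted point, which fits the 2–3 mm shelf-frame offset seen in earlier wrist views.
- One wrist fix of the knob, taken while the arm was still settling, read 9 mm off. Measured from the lip edge in the same picture, it agreed with the side camera.

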